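# Clear the carton sealer's catch tray with the bench scraper

## Robot

A 6-joint arm with a two-finger parallel gripper is mounted at the origin on the work surface. World frame = base frame: x ahead of the robot, y to its left, z up, the work surface at z = 0. Lengths are in m, angles in rad, forces in N, time in s.
With the tool pointing down it reaches from about 0.35 to 0.85 m from the base axis. Payload 8.1 kg.
Tool frame: the origin (TCP) lies at the very end of the fingers, on their centre line; the grasp point (between the pads) lies 19 mm behind it; x points along the fingers, y is the direction in which the jaws open and shut, and the axes are right-handed (so a half turn about x gives the same grasp; the last joint's range is limited). The gripper opens to 93 mm and grips with 3 to 60 N. Pads are 15 mm wide; open, the fingers measure 128 mm over their backs; the gripper's body (75 mm by 188 mm) begins 65 mm behind the grasp point.
Start: joints at [1.215, 0.13, 1.488, -0, 1.523, -0.085], TCP at [0.16, 0.578, 0.219] pointing down, gripper open.
Joint ranges: [-2.96, 2.96], [-0.89, 2.26], [0.02, 2.5], [-1.34, 4.48], [0, 2.73], [-2.66, 2.66]. Speed limits (rad/s): [2.39, 2.39, 2.79, 3.14, 3.14, 3.14].

## Interface

Orientations are given as a rotation vector (axis times angle).
In Python, from plant import * gives the robot as it stands. The module is installed in compiled form; this text tells all that it offers.
- The arm moves only by the tool apply_moves, never from a script. Its argument "series" is a list of rows, each an object with "jaw": the gripper's target within -1 to 1 (shut at 1, half-way at 0, fully open at -1); "linear": the shift along the tool's x, y, z normalised to -1 to 1, where 1 is 0.6 m, a list of three; "roll": the turn about the tool's x normalised to -1 to 1, where 1 is 30 degrees. A call has 1 to 20 rows; each row is the pose to reach, as a shift and turn from the pose measured when the call began, along the tool's axes at that moment; what a row does not reach only later rows make up. A row lasts 1/8 s, in which the tool goes at most 62.5 mm and 10.7 degrees, less where a joint would pass 70% of its speed; a pose out of reach is approached as far as the arm can. A call with a number of a shift or a turn outside -1 to 1 is refused whole. A call with a gripper value outside its range is refused whole. The fingers move at their own pace and stop on an object; "force" is the grip in N (left out, the last holds). Time passes only in rows, so rows that repeat a pose let the fingers close. It gives the time, the measured TCP pose, the force and the opening at its end, in the units of the state.
- read_state(): the state, without advancing time (a new reading comes with each control period).
- read_camera(name): name is "scene" or "side" or "wrist"; returns a dict with "pixels" (420x560x3 uint8, blue, green, red), "intrinsics" (3x3 intrinsics, pixels), "D" ([k1, k2, p1, p2, k3] as OpenCV has them; the pictures are not rectified), "rvec" (rotation vector, rad) and "tvec" (3), from world to camera coordinates, as OpenCV has them; the wrist camera has in their place "tool_from_camera" (4x4, takes a point from camera to tool coordinates, whose origin is the TCP and whose axes are the tool frame's). Camera axes: x right, y down, z forward; pixel columns grow to the right and rows downward; lengths in m; the calibration is good to about 2 mm. A picture is of the moment at which its call begins: read the wrist's pose just before it. There is no depth.
- close_job(): hands the job in, once; it reports no verdict.
The state is a dict: "t": time; "q": joint angles; "dq": joint speeds; "joint_torque": joint torques, N m; "tool_pos": TCP position; "orientation": TCP orientation; "force": force on the tool from outside, world axes, zero at the start; "wrist_torque": the same for the moment, N m; "opening": finger opening in m.
Only numpy, scipy, OpenCV 4.12 (cv2) and the standard library are available. Lean on these libraries where they do the work, as an engineer would, in place of code of your own. Each camera call takes 0.05 s, during which the arm holds its last target. There are 200 camera calls.

## Task

Take the bench scraper out of its open stand and use it to sweep the three finished cartons off the sealer's catch tray, over the open lip, into the tote; do not touch the cartons with the gripper, and leave the round check weight standing where it is on the tray. Then put the scraper away: slide its blade down into the slot of the white block until the handle rests on the block, and let go. Do not disturb the jar and the bowl, or push the tote away.

Things in the scene. Friction and masses are not known exactly. Their poses are not given: they have to be found in the camera images.
- tray: catch tray of a white carton sealer, fixed. Origin on the bench under the middle of the tray floor, z up. Side walls at local x=-130 and y=-165 mm (inner faces; 6 mm thick) stand 28 mm above the floor; at local x=+130 the tray ends against the sealer's body, 175 mm high above the bench and reaching to x=+300. The side at local y=+165 has no wall: the open lip, above the tote
- tray_floor (a point): middle of the flat tray floor, on its upper surface, 130 mm above the bench; the floor spans 130 mm either way along the tray's x and 165 mm either way along its y
- tray_lip (a point): middle of the open edge of the tray floor, on its upper surface (local (0, 165, 130) mm of the tray)
- tote: loose grey open tote standing against the sealer under the tray's open lip, 290 (its x) x 160 (its y) x 115 mm high, walls and floor 4 mm, 0.9 kg; origin at centre of its underside; axes parallel to the tray's. Its near rim lies 12 mm under the overhanging lip
- carton_a: closed white sample carton, 75 (its x) x 50 (its y) x 36 mm high, brown tape strip along the top; identical to the other two; origin at centre of its underside, z up. Starts anywhere on the tray floor at any yaw
- carton_b: closed white sample carton, 75 (its x) x 50 (its y) x 36 mm high, brown tape strip along the top; identical to the other two; origin at centre of its underside, z up. Starts anywhere on the tray floor at any yaw
- carton_c: closed white sample carton, 75 (its x) x 50 (its y) x 36 mm high, brown tape strip along the top; identical to the other two; origin at centre of its underside, z up. Starts anywhere on the tray floor at any yaw
- weight: steel check weight, round, 50 mm diameter, 55 mm high with a knob on top, 0.5 kg, standing loose on the tray floor among the cartons; origin at centre of its underside. Stays where it is
- scraper: bench scraper: upright flat steel blade 80 mm wide (its x) x 4 mm thick (its y), 75 mm high, with a black bar handle along its upper edge, 84 (x) x 24 (y) x 34 mm high. Origin at the middle of the blade's lower edge, z up; the handle spans 75..109 mm above the origin. Symmetrical both ways round. 0.25 kg. At first it hangs in the stand, the handle's underside resting on the rails
- scraper_grip (a point): point in the middle of the scraper's handle, 97 mm above the blade's lower edge
- stand: fixed open stand of steel bars on a base plate 130 (its x) x 70 mm; two rails along its x, 110 mm long, upper faces 85 mm above the bench, 20 mm apart, outer faces 36 mm apart. Origin at centre of its underside. Holds the scraper at first, and is empty at the end
- block: fixed white slotted block, 130 (its x) x 70 (its y) x 85 mm high, with one slot from the top, 92 mm long along its x and 12 mm wide, 81 mm deep. Origin at centre of its underside. The scraper is home when the underside of its handle rests on the block's top (scraper's origin 10 mm above the block's origin)
- slot (a point): centre of the slot's mouth, on the block's top face
- eye: fixed steel post of the sealer's product sensor, 18 mm diameter, 58 mm high, standing on the tray floor near the middle of the open lip; origin at centre of its underside. Cartons must pass on one side of it or the other
- jar: bystander: amber jar 68 mm diameter, 90 mm high; origin at centre of its underside
- bowl: bystander: steel bowl 90 mm diameter, 50 mm high; origin at centre of its underside
Things that resemble listed ones, but are neither listed nor needed, are in the scene too. Leave any green, purple or red look-alike of the carton_a alone.

How it is judged:
On the way, in this order (a step that is already met when the one before it is completed fails the run):
1. the scraper is lifted out of the stand, with all of the blade above the rails (height (world z) of scraper above 0.087 m), for 0.1 s.
2. all three cartons are in the upright tote (x of carton_a in the frame of tote between -0.143 and 0.143 m and y of carton_a in the frame of tote between -0.078 and 0.078 m and z of each of carton_a, carton_b, carton_c in the frame of tote below 0.11 m and x of carton_b in the frame of tote between -0.143 and 0.143 m and y of carton_b in the frame of tote between -0.078 and 0.078 m and x of carton_c in the frame of tote between -0.143 and 0.143 m and y of carton_c in the frame of tote between -0.078 and 0.078 m and angle between tote's own z axis and vertical below 0.1 rad), for 0.2 s.
At the end, for the whole second after the job is handed in: All three cartons lie in the upright tote (centre of the underside inside the walls and below the rim), at rest; the scraper stands home in the block's slot (within 10 mm lengthwise, 7 mm crosswise, 5 mm of fully down, within 0.1 rad of upright); the check weight stands within 25 mm of its start (all of step 2 and x of scraper in the frame of block between -0.01 and 0.01 m and y of scraper in the frame of block between -0.007 and 0.007 m and z of scraper in the frame of block between 0.005 and 0.015 m and angle between scraper's own z axis and vertical below 0.1 rad and angle between the x axis of scraper and the x axis of block, either way round below 0.12 rad and linear speed of each of carton_a, carton_b, carton_c, scraper, tote below 0.02 m/s and distance of weight from where it was at the start of the episode below 0.025 m and angle between weight's own z axis and vertical below 0.15 rad); the robot touches nothing.
It fails at once if the gripper or arm touches a carton (over 1 N) (contact force between any of the fingers, the arm and carton_a above 1 N or contact force between any of the fingers, the arm and carton_b above 1 N or contact force between any of the fingers, the arm and carton_c above 1 N).
It fails at once if the check weight is shifted by more than 25 mm or tipped (distance of weight from where it was at the start of the episode above 0.025 m or angle between weight's own z axis and vertical above 0.3 rad).
It fails at once if the tote is shifted by more than 40 mm (distance of tote from where it was at the start of the episode above 0.04 m).
It fails at once if a bystander (jar, bowl) is shifted by more than 30 mm (distance of any of jar, bowl from where it was at the start of the episode above 0.03 m).
It also fails if it takes over 69 s, if anything falls off the work surface, if the arm or the gripper's body presses on something with over 40 N, if the wrist force passes 120 N, or if a joint passes its speed limit or range.

## Working session

There is one attempt and no reset: what is moved stays moved. The work goes in short steps, Python scripts to look and compute and a tool call to move; the robot and the scene stay as the last step left them, time stands still between calls to the robot, and variables do not carry over. Pictures are saved under pics/ and viewed, about 8 in all and at most 12, crops included, and the job is handed in when it is done.

Besides the shell and the picture viewer there is one more tool, called after ">>>" by a JSON object that holds its "method" and its "body", one argument or row to a line. apply_moves: Moves the arm, as the interface text tells. Its arguments: {"type":"object","properties":{"series":{"type":"array"},"force":{"type":"number"}},"required":["series"]}

```bash
mkdir -p pics
cat > h.py <<'E'
from plant import *
import numpy as np, cv2
def shot(n,fn=None):
    c=read_camera(n)
    if fn: cv2.imwrite('pics/'+fn,c['pixels'])
    return c
def ext(c,s=None):
    if 'rvec' in c: 
        R=cv2.Rodrigues(np.array(c['rvec'],float))[0]; return R,np.array(c['tvec'],float).ravel()
    T=np.eye(4);T[:3,:3]=cv2.Rodrigues(np.array(s['orientation'],float))[0];T[:3,3]=s['tool_pos']
    M=np.linalg.inv(T@np.array(c['tool_from_camera'])); return M[:3,:3],M[:3,3]
def onplane(c,px,z,s=None):
    R,t=ext(c,s); p=cv2.undistortPoints(np.array(px,float).reshape(-1,1,2),np.array(c['intrinsics']),np.array(c['D'])).reshape(-1,2)
    d=np.c_[p,np.ones(len(p))]@R; o=-R.T@t
    return o+d*((z-o[2])/d[:,2])[:,None]
def proj(c,P,s=None):
    R,t=ext(c,s); return cv2.projectPoints(np.array(P,float).reshape(-1,1,3),cv2.Rodrigues(R)[0],t,np.array(c['intrinsics']),np.array(c['D']))[0].reshape(-1,2)
E
python3 - <<'E'
from h import *
s=read_state(); print(s)
a=shot('scene','a_scene.png'); b=shot('side','a_side.png')
for c in (a,b):
    R,t=ext(c); print(-R.T@t, R[2])
import pickle; pickle.dump((a,b),open('c0.pkl','wb'))
E
```

```text
{'t': 0.0, 'q': array([ 1.21461246e+00,  1.31135666e-01,  1.48928637e+00, -2.80221011e-05,
        1.52300884e+00, -8.54063874e-02]), 'dq': array([-6.55639015e-05,  7.94670110e-04,  1.28288556e-03,  2.78215377e-03,
        5.25461407e-05, -6.66583083e-04]), 'joint_torque': array([-3.11866033e-04, -5.59822190e+01, -4.91763926e+01,  7.66627654e-02,
        3.49953223e-02, -1.27782032e-04]), 'tool_pos': array([0.16027866, 0.57759679, 0.2175988 ]), 'orientation': array([ 0.21114346,  1.56070079, -0.21397769]), 'force': array([ 0.44721776,  0.23333877, -0.09057241]), 'wrist_torque': array([-0.01501664, -0.01665681,  0.05368493]), 'opening': 0.09328792722879911}
[1.20624146 0.18218271 0.77574832] [-0.73864654 -0.17572547 -0.65078557]
[ 0.27016505 -0.91243457  1.08544024] [ 0.13527898  0.67143262 -0.72861364]
```

View pics/a_scene.png

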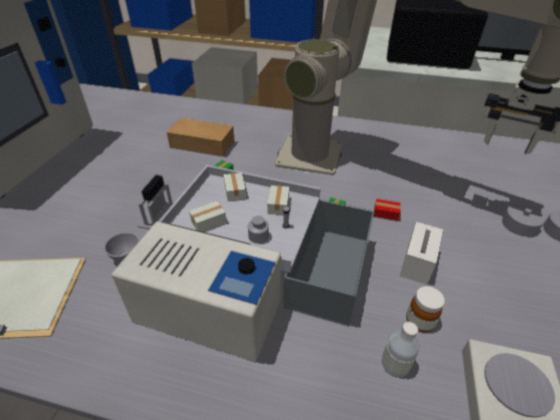

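View pics/a_side.png

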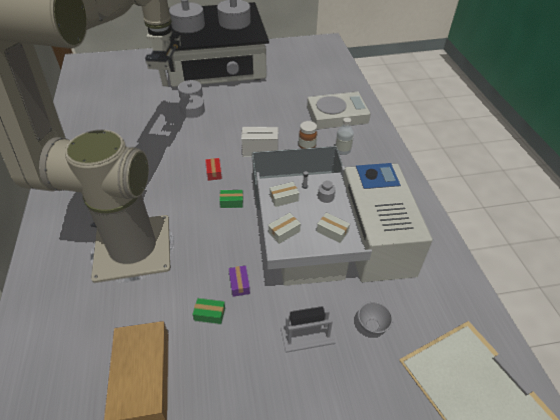

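Run:
```python
from h import *
import pickle; a,b=pickle.load(open('c0.pkl','rb'))
np.set_printoptions(precision=4,suppress=True)
def two(pa,pb):
    Pm=[];pts=[]
    for c,p in((a,pa),(b,pb)):
        R,t=ext(c);Pm.append(np.c_[R,t]);pts.append(cv2.undistortPoints(np.array(p,float).reshape(1,1,2),np.array(c['intrinsics']),np.array(c['D'])).reshape(2,1))
    X=cv2.triangulatePoints(*Pm,*pts).ravel();return X[:3]/X[3]
print('handle',two((153,187),(307,316)), 'block slot',two((425,240),(262,132)),'eye top',two((287,209),(306,173)),'weight top',two((259,221),(327,185)))
def mask(c,n):
    p=c['pixels']; h=cv2.cvtColor(p,cv2.COLOR_BGR2HSV); return p,h
im=np.vstack([np.zeros((1,1,3),np.uint8)]) if 0 else None
A=cv2.resize(a['pixels'][160:330,115:385],None,fx=2.9,fy=2.9,interpolation=cv2.INTER_CUBIC)
B=cv2.resize(b['pixels'][140:350,190:440],None,fx=2.8,fy=2.8,interpolation=cv2.INTER_CUBIC)
cv2.imwrite('pics/cropA.png',A);cv2.imwrite('pics/cropB.png',B);print(A.shape,B.shape)
```

```text
handle [ 0.4479 -0.3806  0.1041] block slot [0.4599 0.3791 0.092 ] eye top [0.5383 0.0365 0.1866] weight top [ 0.5887 -0.018   0.18  ]
(493, 783, 3) (588, 700, 3)
```

View pics/cropB.png

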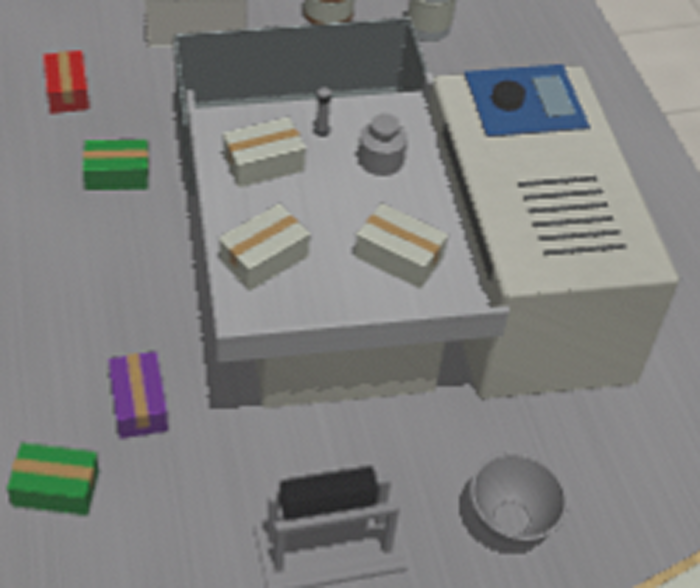

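Run:
```python
from h import *
import pickle; a,b=pickle.load(open('c0.pkl','rb'))
np.set_printoptions(precision=4,suppress=True)
B=lambda *p:[(x/2.8+190,y/2.8+140) for x,y in p]
print('sealer top NL FL FR NR',onplane(b,B((490,295),(440,78),(583,68),(677,282)),.175))
print('lip L,R',onplane(b,B((192,97),(420,95)),.13))
print('front wall top outer',onplane(b,B((218,337),(500,308)),.158))
print('tote far rim L R',onplane(b,B((177,37),(412,20)),.115))
print('carton tops',onplane(b,B((264,136),(263,234),(402,233)),.166))
print('eye base, weight base',onplane(b,B((322,130),(383,162)),.13))
R=cv2.Rodrigues(read_state()['orientation'])[0];print(R)
# handle
for c,roi,z in((a,(135,170,175,205),.119),(b,(275,295,340,335),.119)):
    x0,y0,x1,y1=roi; m=(c['pixels'].max(2)<45).astype(np.uint8); k=np.zeros_like(m);k[y0:y1,x0:x1]=m[y0:y1,x0:x1]
    cs,_=cv2.findContours(k,0,2); ct=max(cs,key=cv2.contourArea); r=cv2.minAreaRect(ct); print(r); print(onplane(c,cv2.boxPoints(r),z))
```

```text
sealer top NL FL FR NR [[ 0.6289 -0.2484  0.175 ]
 [ 0.6703  0.0479  0.175 ]
 [ 0.8285  0.0351  0.175 ]
 [ 0.8042 -0.2649  0.175 ]]
lip L,R [[0.4073 0.115  0.13  ]
 [0.6598 0.0719 0.13  ]]
front wall top outer [[ 0.3762 -0.2374  0.158 ]
 [ 0.6399 -0.2524  0.158 ]]
tote far rim L R [[0.4084 0.2384 0.115 ]
 [0.6937 0.2186 0.115 ]]
carton tops [[ 0.4668  0.0034  0.166 ]
 [ 0.4393 -0.1297  0.166 ]
 [ 0.5726 -0.153   0.166 ]]
eye base, weight base [[ 0.5387  0.037   0.13  ]
 [ 0.5916 -0.0225  0.13  ]]
[[-0.0006  0.2675  0.9636]
 [-0.0016  0.9636 -0.2675]
 [-1.     -0.0017 -0.0001]]
((152.887939453125, 187.90518188476562), (12.390348434448242, 27.129573822021484), 40.23635482788086)
[[ 0.5043 -0.388   0.119 ]
 [ 0.4029 -0.3889  0.119 ]
 [ 0.4318 -0.3438  0.119 ]
 [ 0.5288 -0.3459  0.119 ]]
((306.8123779296875, 319.5194091796875), (6.4826459884643555, 33.13352584838867), 84.0938491821289)
[[ 0.4038 -0.3862  0.119 ]
 [ 0.4838 -0.3918  0.119 ]
 [ 0.481  -0.4087  0.119 ]
 [ 0.4019 -0.403   0.119 ]]
```

>>> {"method": "apply_moves", "body": {
  "series": [
    {"jaw": -1,"linear": [-0.33,-0.3,0.25],"roll": -0.35},
    {"jaw": -1,"linear": [-0.33,-0.3,0.25],"roll": -0.35},
    {"jaw": -1,"linear": [-0.33,-0.3,0.25],"roll": -0.35},
    {"jaw": -1,"linear": [-0.33,-0.3,0.25],"roll": -0.35},
    {"jaw": -1,"linear": [-0.33,-0.94,0.84],"roll": -0.35},
    {"jaw": -1,"linear": [-0.33,-0.94,0.84],"roll": -0.35},
    {"jaw": -1,"linear": [-0.33,-0.94,0.84],"roll": -0.35},
    {"jaw": -1,"linear": [-0.33,-0.94,0.84],"roll": -0.35},
    {"jaw": -1,"linear": [-0.33,-0.94,0.84],"roll": -0.35},
    {"jaw": -1,"linear": [-0.33,-0.94,0.84],"roll": -0.35},
    {"jaw": -1,"linear": [-0.33,-0.94,0.84],"roll": -0.35},
    {"jaw": -1,"linear": [-0.33,-0.94,0.84],"roll": -0.35},
    {"jaw": -1,"linear": [-0.33,-0.94,0.84],"roll": -0.35}
  ]
}}

```text
t: 1.72
tool_pos: [0.4938, -0.0987, 0.4161]
orientation: [0.068, 1.57, -0.07]
force: [1.6, 0.1, 0.7]
opening: 0.0931
```

Run:
```python
from h import *
import pickle
np.set_printoptions(precision=4,suppress=True)
s=read_state(); print(s['t'],s['tool_pos'],cv2.Rodrigues(s['orientation'])[0])
c=shot('wrist','w1.png'); print(np.array(c['tool_from_camera']))
pickle.dump((s,c),open('w1.pkl','wb'))
```

```text
1.725 [ 0.4938 -0.0987  0.4161] [[-0.0007  0.0878  0.9961]
 [-0.0013  0.9961 -0.0878]
 [-1.     -0.0014 -0.0006]]
[[ 0.0006 -0.2537  0.9673 -0.1662]
 [ 1.      0.0002 -0.0006  0.001 ]
 [-0.      0.9673  0.2537 -0.0697]
 [ 0.      0.      0.      1.    ]]
```

View pics/w1.png

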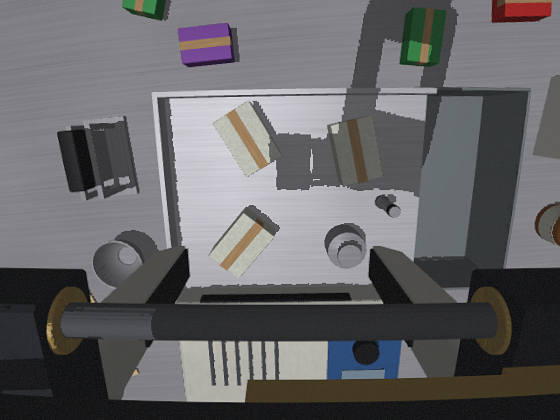

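Run:
```python
from h import *
import pickle
np.set_printoptions(precision=4,suppress=True)
s,c=pickle.load(open('w1.pkl','rb'));p=c['pixels'];h=cv2.cvtColor(p,cv2.COLOR_BGR2HSV)
f=lambda px,z:onplane(c,px,z,s)
m=((h[...,0]>7)&(h[...,0]<22)&(h[...,1]>70)).astype(np.uint8); m[260:]=0
for ct in cv2.findContours(m,0,2)[0]:
    if cv2.contourArea(ct)<80: continue
    r=cv2.minAreaRect(ct); q=f(cv2.boxPoints(r),.166); e=[q[1]-q[0],q[2]-q[1]]; e=max(e,key=np.linalg.norm)
    print('tape',np.round(r[0]),q.mean(0)[:2],'len',np.linalg.norm(e),'ang',np.degrees(np.arctan2(e[1],e[0]))%180)
print('wall x- inner top: ',f([(170,96),(425,92)],.158)); 
print('lip',f([(428,100),(416,283)],.13)); print('wall y- inner top',f([(165,97),(178,270)],.158))
print('wall y- outer top',f([(153,93),(170,270)],.158))
print('eye top',f([(394,211)],.188),'weight knob',f([(349,254)],.185))
m=(p.max(2)<50).astype(np.uint8);k=np.zeros_like(m);k[115:205,50:105]=m[115:205,50:105]
ct=max(cv2.findContours(k,0,2)[0],key=cv2.contourArea);r=cv2.minAreaRect(ct);print(r);print(f(cv2.boxPoints(r),.119))
cr=np.hstack([cv2.resize(p[80:300,150:440],None,fx=2,fy=2,interpolation=2),cv2.resize(p[100:210,40:150],(200,440),interpolation=2)])[:, :800];cv2.imwrite('pics/crop3.png',cr);print(cr.shape)
```

```text
tape [245. 241.] [ 0.5675 -0.1483] len 0.06922469465077868 ang 137.7878212875664
tape [556. 230.] [0.5893 0.2583] len 0.04095106959134376 ang 7.3755747678449195
tape [357. 151.] [ 0.466  -0.0021] len 0.07562925239717125 ang 8.701412928053667
tape [247. 139.] [ 0.4409 -0.1311] len 0.07471035723078295 ang 26.062581357076375
tape [205.  43.] [ 0.3303 -0.1667] len 0.058733180935547726 ang 88.82316390218861
tape [426.  36.] [0.344  0.0811] len 0.059502783696524474 ang 167.4117330032123
tape [524.   3.] [0.3135 0.1962] len 0.06552590870885815 ang 88.49263512252627
wall x- inner top:  [[ 0.3828 -0.2169  0.158 ]
 [ 0.4039  0.0828  0.158 ]]
lip [[0.4126 0.0982 0.13  ]
 [0.6643 0.0853 0.13  ]]
wall y- inner top [[ 0.3833 -0.223   0.158 ]
 [ 0.6023 -0.2424  0.158 ]]
wall y- outer top [[ 0.3773 -0.2365  0.158 ]
 [ 0.6014 -0.2531  0.158 ]]
eye top [[0.5374 0.0347 0.188 ]] weight knob [[ 0.588 -0.02   0.185]]
((76.67902374267578, 160.53195190429688), (63.44932174682617, 27.45305824279785), 78.31063079833984)
[[ 0.4084 -0.3896  0.119 ]
 [ 0.4053 -0.3505  0.119 ]
 [ 0.4896 -0.3505  0.119 ]
 [ 0.4938 -0.3912  0.119 ]]
(440, 780, 3)
```

View pics/crop3.png

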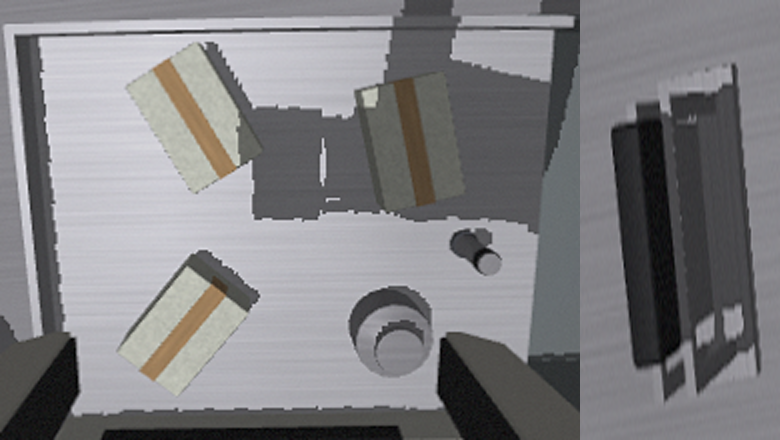

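>>> {"method": "apply_moves", "body": {
  "series": [
    {"jaw": -1,"linear": [0.29,-0.468,-0.016],"roll": 0},
    {"jaw": -1,"linear": [0.29,-0.468,-0.016],"roll": 0},
    {"jaw": -1,"linear": [0.29,-0.468,-0.016],"roll": 0},
    {"jaw": -1,"linear": [0.29,-0.468,-0.016],"roll": 0},
    {"jaw": -1,"linear": [0.29,-0.468,-0.016],"roll": 0},
    {"jaw": -1,"linear": [0.29,-0.468,-0.016],"roll": 0},
    {"jaw": -1,"linear": [0.29,-0.468,-0.016],"roll": 0},
    {"jaw": -1,"linear": [0.29,-0.468,-0.016],"roll": 0}
  ]
}}

```text
t: 2.78
tool_pos: [0.4604, -0.3833, 0.2425]
orientation: [0.068, 1.571, -0.075]
force: [0.4, -0.1, 0.8]
opening: 0.0925
```

Run:
```python
from h import *
import pickle
np.set_printoptions(precision=4,suppress=True)
s=read_state(); print(s['t'],s['tool_pos'],cv2.Rodrigues(s['orientation'])[0])
c=shot('wrist','w2.png'); pickle.dump((s,c),open('w2.pkl','wb'))
print(proj(c,[s['tool_pos'],[.45,-.378,.119]],s))
```

```text
2.775 [ 0.4604 -0.3833  0.2425] [[-0.0019  0.091   0.9959]
 [-0.0044  0.9958 -0.091 ]
 [-1.     -0.0045 -0.0015]]
[[276.7688 261.5111]
 [283.3225 193.1876]]
```

View pics/w2.png

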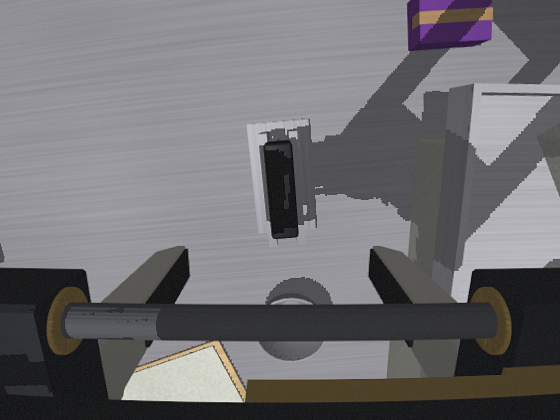

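Run:
```python
from h import *
import pickle
np.set_printoptions(precision=4,suppress=True)
s,c=pickle.load(open('w2.pkl','rb'));p=c['pixels']
m=(p.max(2)<60).astype(np.uint8);k=np.zeros_like(m);k[125:250,250:315]=m[125:250,250:315]
k=cv2.morphologyEx(k,cv2.MORPH_OPEN,np.ones((7,7),np.uint8))
ct=max(cv2.findContours(k,0,2)[0],key=cv2.contourArea);r=cv2.minAreaRect(ct);print(r);q=onplane(c,cv2.boxPoints(r),.119,s);print(q,q.mean(0))
print(np.linalg.norm(np.diff(q,axis=0),axis=1),[np.degrees(np.arctan2(*(d[1::-1]))) for d in np.diff(q,axis=0)])
```

```text
((280.7264099121094, 188.94412231445312), (97.71134948730469, 28.76119041442871), 85.60128784179688)
[[ 0.4052 -0.3911  0.119 ]
 [ 0.4056 -0.3675  0.119 ]
 [ 0.4899 -0.3678  0.119 ]
 [ 0.4897 -0.3931  0.119 ]] [ 0.4476 -0.3799  0.119 ]
[0.0236 0.0843 0.0253] [np.float64(89.12314278084045), np.float64(-0.22677854441176873), np.float64(-90.49156250082058)]
```

>>> {"method": "apply_moves", "body": {
  "series": [
    {"jaw": -1,"linear": [0.08,0.005,-0.0213],"roll": -0.15},
    {"jaw": -1,"linear": [0.14,0.005,-0.0213],"roll": -0.15},
    {"jaw": -1,"linear": [0.19,0.005,-0.0213],"roll": -0.15},
    {"jaw": -1,"linear": [0.22,0.005,-0.0213],"roll": -0.15},
    {"jaw": -1,"linear": [0.245,0.005,-0.0213],"roll": -0.15},
    {"jaw": -1,"linear": [0.254,0.005,-0.0213],"roll": -0.15},
    {"jaw": -1,"linear": [0.254,0.005,-0.0213],"roll": -0.15}
  ]
}}

```text
t: 3.7
tool_pos: [0.4483, -0.38, 0.091]
orientation: [0.005, 1.572, -0.014]
force: [-0.0, 0.6, 0.5]
opening: 0.0932
```

>>> {"method": "apply_moves", "body": {
  "force": 40,
  "series": [
    {"jaw": 1,"linear": [0,0,0],"roll": 0},
    {"jaw": 1,"linear": [0,0,0],"roll": 0},
    {"jaw": 1,"linear": [0,0,0],"roll": 0},
    {"jaw": 1,"linear": [0,0,0],"roll": 0},
    {"jaw": 1,"linear": [0,0,0],"roll": 0},
    {"jaw": 1,"linear": [0,0,0],"roll": 0}
  ]
}}

```text
t: 4.45
tool_pos: [0.4483, -0.38, 0.0909]
orientation: [0.005, 1.572, -0.014]
force: [-0.3, -0.1, -0.7]
opening: 0.0378
```

>>> {"method": "apply_moves", "body": {
  "force": 40,
  "series": [
    {"jaw": 1,"linear": [0,0,0],"roll": 0},
    {"jaw": 1,"linear": [0,0,0],"roll": 0},
    {"jaw": 1,"linear": [0,0,0],"roll": 0},
    {"jaw": 1,"linear": [0,0,0],"roll": 0}
  ]
}}

```text
t: 4.95
tool_pos: [0.4483, -0.3801, 0.0909]
orientation: [0.005, 1.572, -0.014]
force: [-0.2, -1.7, -0.2]
opening: 0.0239
```

```bash
cat >> h.py <<'E'
O=np.array([.525,-.068]); ya=-.073
ex=np.array([np.cos(ya),np.sin(ya)]); ey=np.array([-np.sin(ya),np.cos(ya)])
def go(world,yaw=None):
    "print linear (normalised) and roll for a world TCP target and yaw of tool z axis"
    s=read_state();R=cv2.Rodrigues(s['orientation'])[0]
    d=R.T@(np.array(world)-s['tool_pos'])
    y=np.arctan2(R[1,2],R[0,2]); print('t',s['t'],'pos',s['tool_pos'].round(4),'yaw',np.degrees(y).round(2),'q6',s['q'][5].round(3),'open',s['opening'],'F',np.round(s['force'],1))
    print('linear',(d/.6).round(4),'dist',np.linalg.norm(d).round(3),'roll',None if yaw is None else round(-np.degrees(yaw-y)/30,3))
def T(u,v,z): return [*(O+u*1e-3*ex+v*1e-3*ey),z]
E
python3 -c "
from h import *
go([.448,-.38,.30]); go(T(-64,0,.30),ya)"
```

```text
t 4.95 pos [ 0.4483 -0.3801  0.0909] yaw -0.68 q6 -2.345 open 0.02394514198046132 F [-0.2 -1.7 -0.2]
linear [-0.3485 -0.0017 -0.0008] dist 0.209 roll None
t 4.95 pos [ 0.4483 -0.3801  0.0909] yaw -0.68 q6 -2.345 open 0.02394514198046132 F [-0.2 -1.7 -0.2]
linear [-0.3514  0.5263  0.0149] dist 0.38 roll 0.117
```

>>> {"method": "apply_moves", "body": {
  "series": [
    {"jaw": 1,"linear": [-0.05,0,0],"roll": 0},
    {"jaw": 1,"linear": [-0.12,0,0],"roll": 0},
    {"jaw": 1,"linear": [-0.2,0,0],"roll": 0},
    {"jaw": 1,"linear": [-0.28,0,0],"roll": 0},
    {"jaw": 1,"linear": [-0.35,0,0],"roll": 0},
    {"jaw": 1,"linear": [-0.35,0,0],"roll": 0},
    {"jaw": 1,"linear": [-0.35,0,0],"roll": 0}
  ]
}}

```text
t: 5.82
tool_pos: [0.4481, -0.3785, 0.2992]
orientation: [0.006, 1.573, -0.012]
force: [-1.1, 0.4, -3.0]
opening: 0.0236
```

```bash
python3 -c "
from h import *
go(T(-66,0,.26),ya)
s=read_state();c=shot('side','b_side.png');x=proj(c,[s['tool_pos']])[0].astype(int);print(x)
cv2.imwrite('pics/b_crop.png',cv2.resize(c['pixels'][max(0,x[1]-60):x[1]+80,max(0,x[0]-80):x[0]+80],None,fx=3,fy=3))"
```

```text
t 5.825 pos [ 0.4481 -0.3785  0.2992] yaw -0.68 q6 -2.345 open 0.023601457014394357 F [-1.1  0.4 -3. ]
linear [0.0632 0.5259 0.0123] dist 0.318 roll 0.117
[311 268]
```

View pics/b_crop.png

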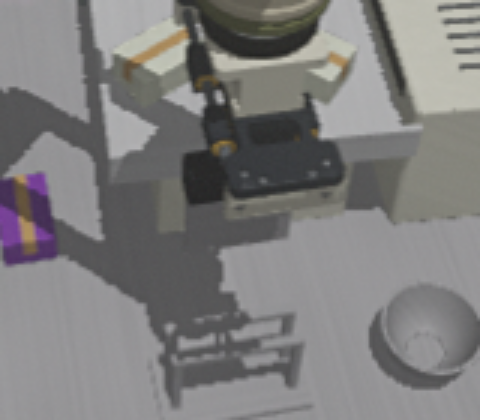

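```bash
python3 -c "
from h import *
go(T(-66,3,.275),ya)"
```

```text
t 5.875 pos [ 0.4478 -0.3782  0.2983] yaw -0.68 q6 -2.345 open 0.02335114232809631 F [-0.1 -0.9 -2.7]
linear [0.0373 0.5304 0.0131] dist 0.319 roll 0.117
```

>>> {"method": "apply_moves", "body": {
  "series": [
    {"jaw": 1,"linear": [0.02,0.1,0.0025],"roll": 0.117},
    {"jaw": 1,"linear": [0.04,0.2,0.005],"roll": 0.117},
    {"jaw": 1,"linear": [0.04,0.3,0.007],"roll": 0.117},
    {"jaw": 1,"linear": [0.04,0.4,0.01],"roll": 0.117},
    {"jaw": 1,"linear": [0.04,0.48,0.0115],"roll": 0.117},
    {"jaw": 1,"linear": [0.04,0.53,0.0125],"roll": 0.117},
    {"jaw": 1,"linear": [0.04,0.53,0.0125],"roll": 0.117},
    {"jaw": 1,"linear": [0.04,0.53,0.0125],"roll": 0.117}
  ]
}}

```text
t: 6.88
tool_pos: [0.4583, -0.0606, 0.2718]
orientation: [0.055, 1.576, -0.06]
force: [-0.3, -0.7, -3.6]
opening: 0.0236
```

```bash
python3 -c "
from h import *
go(T(-66,3,.214),ya);go(T(-66,176,.214),ya)"
```

```text
t 6.875 pos [ 0.4583 -0.0606  0.2718] yaw -4.17 q6 -1.737 open 0.023598085846244767 F [-0.3 -0.7 -3.6]
linear [0.0964 0.0011 0.0023] dist 0.058 roll 0.0
t 6.875 pos [ 0.4583 -0.0606  0.2718] yaw -4.17 q6 -1.737 open 0.023598085846244767 F [-0.3 -0.7 -3.6]
linear [0.0955 0.2895 0.0023] dist 0.183 roll 0.0
```

>>> {"method": "apply_moves", "body": {
  "series": [
    {"jaw": 1,"linear": [0.06,0,0.002],"roll": 0},
    {"jaw": 1,"linear": [0.096,0,0.002],"roll": 0},
    {"jaw": 1,"linear": [0.096,0,0.002],"roll": 0},
    {"jaw": 1,"linear": [0.096,0.025,0.002],"roll": 0},
    {"jaw": 1,"linear": [0.096,0.05,0.002],"roll": 0},
    {"jaw": 1,"linear": [0.096,0.075,0.002],"roll": 0},
    {"jaw": 1,"linear": [0.096,0.1,0.002],"roll": 0},
    {"jaw": 1,"linear": [0.096,0.125,0.002],"roll": 0},
    {"jaw": 1,"linear": [0.096,0.15,0.002],"roll": 0},
    {"jaw": 1,"linear": [0.096,0.175,0.002],"roll": 0},
    {"jaw": 1,"linear": [0.096,0.2,0.002],"roll": 0},
    {"jaw": 1,"linear": [0.096,0.225,0.002],"roll": 0},
    {"jaw": 1,"linear": [0.096,0.25,0.002],"roll": 0},
    {"jaw": 1,"linear": [0.096,0.27,0.002],"roll": 0},
    {"jaw": 1,"linear": [0.096,0.29,0.002],"roll": 0},
    {"jaw": 1,"linear": [0.096,0.29,0.002],"roll": 0}
  ]
}}

```text
t: 8.88
tool_pos: [0.4718, 0.1135, 0.2136]
orientation: [0.054, 1.576, -0.059]
force: [-0.5, -1.4, -2.7]
opening: 0.0238
```

```bash
python3 -c "
from h import *
go(T(-72,-130,.275),ya)
c=shot('side','c_side.png');c=shot('scene')
cv2.imwrite('pics/c_scene.png',cv2.resize(c['pixels'][160:330,150:400],None,fx=3,fy=3))"
```

```text
t 8.875 pos [0.4718 0.1135 0.2136] yaw -4.11 q6 -1.367 open 0.023816534102769488 F [-0.5 -1.4 -2.7]
linear [-0.1008 -0.5122 -0.0108] dist 0.313 roll 0.002
```

View pics/c_scene.png

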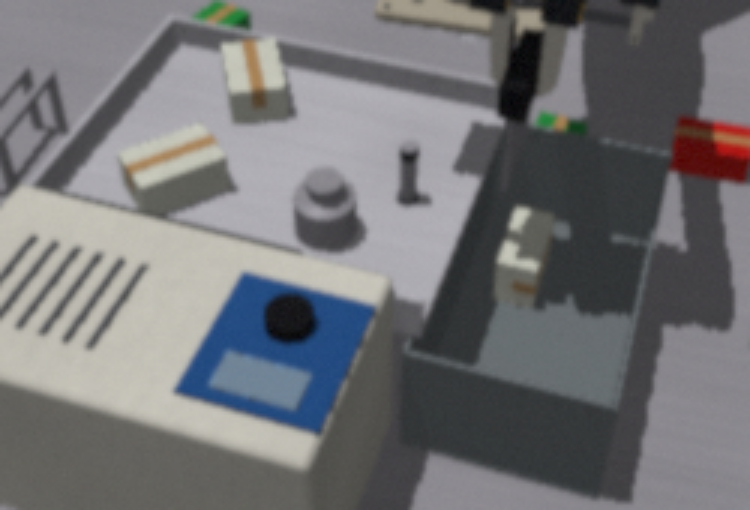

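>>> {"method": "apply_moves", "body": {
  "series": [
    {"jaw": 1,"linear": [-0.08,0,0],"roll": 0},
    {"jaw": 1,"linear": [-0.1,-0.05,-0.002],"roll": 0},
    {"jaw": 1,"linear": [-0.1,-0.15,-0.004],"roll": 0},
    {"jaw": 1,"linear": [-0.1,-0.25,-0.006],"roll": 0},
    {"jaw": 1,"linear": [-0.1,-0.35,-0.008],"roll": 0},
    {"jaw": 1,"linear": [-0.1,-0.44,-0.01],"roll": 0},
    {"jaw": 1,"linear": [-0.1,-0.5,-0.013],"roll": 0},
    {"jaw": 1,"linear": [-0.1,-0.5,-0.013],"roll": 0},
    {"jaw": 1,"linear": [-0.1,-0.5,-0.013],"roll": 0}
  ]
}}

```text
t: 10.1
tool_pos: [0.4425, -0.1858, 0.2746]
orientation: [0.056, 1.576, -0.06]
force: [-0.1, -0.5, -3.0]
opening: 0.0237
```

```bash
python3 -c "
from h import *
go(T(-74,-124,.214),ya);go(T(-74,178,.214),ya)"
```

```text
t 10.1 pos [ 0.4425 -0.1858  0.2746] yaw -4.21 q6 -1.998 open 0.023662459298293546 F [-0.1 -0.5 -3. ]
linear [ 1.01e-01 -5.00e-04  1.00e-04] dist 0.061 roll -0.001
t 10.1 pos [ 0.4425 -0.1858  0.2746] yaw -4.21 q6 -1.998 open 0.023662459298293546 F [-0.1 -0.5 -3. ]
linear [ 9.950e-02  5.028e-01 -2.000e-04] dist 0.308 roll -0.001
```

>>> {"method": "apply_moves", "body": {
  "series": [
    {"jaw": 1,"linear": [0.06,0,0],"roll": 0},
    {"jaw": 1,"linear": [0.1,0,0],"roll": 0},
    {"jaw": 1,"linear": [0.1,0.01,0],"roll": 0},
    {"jaw": 1,"linear": [0.1,0.03,0],"roll": 0},
    {"jaw": 1,"linear": [0.1,0.06,0],"roll": 0},
    {"jaw": 1,"linear": [0.1,0.09,0],"roll": 0},
    {"jaw": 1,"linear": [0.1,0.12,0],"roll": 0},
    {"jaw": 1,"linear": [0.1,0.15,0],"roll": 0},
    {"jaw": 1,"linear": [0.1,0.18,0],"roll": 0},
    {"jaw": 1,"linear": [0.1,0.21,0],"roll": 0},
    {"jaw": 1,"linear": [0.1,0.24,0],"roll": 0},
    {"jaw": 1,"linear": [0.1,0.27,0],"roll": 0},
    {"jaw": 1,"linear": [0.1,0.3,0],"roll": 0},
    {"jaw": 1,"linear": [0.1,0.33,0],"roll": 0},
    {"jaw": 1,"linear": [0.1,0.36,0],"roll": 0},
    {"jaw": 1,"linear": [0.1,0.39,0],"roll": 0},
    {"jaw": 1,"linear": [0.1,0.42,0],"roll": 0},
    {"jaw": 1,"linear": [0.1,0.45,0],"roll": 0},
    {"jaw": 1,"linear": [0.1,0.48,0],"roll": 0},
    {"jaw": 1,"linear": [0.1,0.503,0],"roll": 0}
  ]
}}

```text
t: 12.6
tool_pos: [0.464, 0.1166, 0.2138]
orientation: [0.055, 1.576, -0.059]
force: [0.2, -0.2, -3.5]
opening: 0.0238
```

```bash
python3 -c "
from h import *
go(T(72,-125,.275),ya)
a=shot('side');c=shot('scene')
i=np.hstack([cv2.resize(c['pixels'][160:330,150:400],(400,272)),cv2.resize(a['pixels'][130:300,230:480],(400,272))])
cv2.imwrite('pics/d.png',i)"
```

```text
t 12.6 pos [0.464  0.1166 0.2138] yaw -4.16 q6 -1.358 open 0.023835689184284508 F [ 0.2 -0.2 -3.5]
linear [-0.1021 -0.5082  0.243 ] dist 0.343 roll 0.001
```

View pics/d.png

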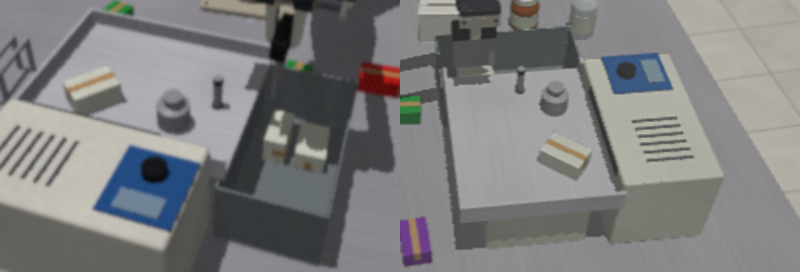

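>>> {"method": "apply_moves", "body": {
  "series": [
    {"jaw": 1,"linear": [-0.08,0,0],"roll": 0},
    {"jaw": 1,"linear": [-0.12,0,0],"roll": 0.3},
    {"jaw": 1,"linear": [-0.12,-0.08,0.04],"roll": 0.6},
    {"jaw": 1,"linear": [-0.12,-0.16,0.08],"roll": 0.9},
    {"jaw": 1,"linear": [-0.12,-0.24,0.12],"roll": 1},
    {"jaw": 1,"linear": [-0.12,-0.32,0.18],"roll": 1},
    {"jaw": 1,"linear": [-0.12,-0.38,0.25],"roll": 1},
    {"jaw": 1,"linear": [-0.12,-0.42,0.3],"roll": 1},
    {"jaw": 1,"linear": [-0.12,-0.42,0.3],"roll": 1},
    {"jaw": 1,"linear": [-0.12,-0.42,0.3],"roll": 1}
  ]
}}

```text
t: 13.95
tool_pos: [0.6256, -0.1475, 0.2848]
orientation: [0.464, 1.527, -0.47]
force: [0.1, 0.3, -2.9]
opening: 0.0237
```

>>> {"method": "apply_moves", "body": {
  "series": [
    {"jaw": 1,"linear": [0,0,0],"roll": 0.3},
    {"jaw": 1,"linear": [0,0,0],"roll": 0.6},
    {"jaw": 1,"linear": [0,0,0],"roll": 0.9},
    {"jaw": 1,"linear": [0,0,0],"roll": 1},
    {"jaw": 1,"linear": [0,0,0],"roll": 1}
  ]
}}

```text
t: 14.58
tool_pos: [0.6252, -0.1465, 0.2857]
orientation: [0.866, 1.395, -0.874]
force: [0.8, -0.1, -2.6]
opening: 0.0236
```

```bash
python3 -c "
from h import *
go(T(110,-80,.286),ya-np.pi/2)"
```

```text
t 14.575 pos [ 0.6252 -0.1465  0.2857] yaw -64.04 q6 -0.761 open 0.023614386056709454 F [ 0.8 -0.1 -2.6]
linear [-0.0005 -0.0013  0.0166] dist 0.01 roll 1.005
```

>>> {"method": "apply_moves", "body": {
  "series": [
    {"jaw": 1,"linear": [0,-0.001,0.0166],"roll": 0.3},
    {"jaw": 1,"linear": [0,-0.001,0.0166],"roll": 0.6},
    {"jaw": 1,"linear": [0,-0.001,0.0166],"roll": 0.9},
    {"jaw": 1,"linear": [0,-0.001,0.0166],"roll": 1},
    {"jaw": 1,"linear": [0,-0.001,0.0166],"roll": 1}
  ]
}}

```text
t: 15.2
tool_pos: [0.6288, -0.1553, 0.2861]
orientation: [1.255, 1.179, -1.265]
force: [0.3, 0.5, -2.6]
opening: 0.0238
```

```bash
python3 -c "
from h import *
go(T(110,-80,.214),ya-np.pi/2); go(T(-36,-80,.214),ya-np.pi/2)"
```

```text
t 15.2 pos [ 0.6288 -0.1553  0.2861] yaw -93.91 q6 -0.251 open 0.023829673272317678 F [ 0.3  0.5 -2.6]
linear [0.1202 0.0009 0.0006] dist 0.072 roll 0.009
t 15.2 pos [ 0.6288 -0.1553  0.2861] yaw -93.91 q6 -0.251 open 0.023829673272317678 F [ 0.3  0.5 -2.6]
linear [ 0.1216 -0.2424 -0.0005] dist 0.163 roll 0.009
```

>>> {"method": "apply_moves", "body": {
  "series": [
    {"jaw": 1,"linear": [0.08,0,0],"roll": 0},
    {"jaw": 1,"linear": [0.12,0,0],"roll": 0},
    {"jaw": 1,"linear": [0.12,0,0],"roll": 0},
    {"jaw": 1,"linear": [0.121,-0.015,0],"roll": 0},
    {"jaw": 1,"linear": [0.121,-0.035,0],"roll": 0},
    {"jaw": 1,"linear": [0.121,-0.055,0],"roll": 0},
    {"jaw": 1,"linear": [0.121,-0.075,0],"roll": 0},
    {"jaw": 1,"linear": [0.121,-0.095,0],"roll": 0},
    {"jaw": 1,"linear": [0.121,-0.115,0],"roll": 0},
    {"jaw": 1,"linear": [0.121,-0.135,0],"roll": 0},
    {"jaw": 1,"linear": [0.121,-0.155,0],"roll": 0},
    {"jaw": 1,"linear": [0.121,-0.175,0],"roll": 0},
    {"jaw": 1,"linear": [0.121,-0.195,0],"roll": 0},
    {"jaw": 1,"linear": [0.121,-0.215,0],"roll": 0},
    {"jaw": 1,"linear": [0.121,-0.235,0],"roll": 0},
    {"jaw": 1,"linear": [0.121,-0.243,0],"roll": 0},
    {"jaw": 1,"linear": [0.121,-0.243,0],"roll": 0}
  ]
}}

```text
t: 17.32
tool_pos: [0.4825, -0.1454, 0.2144]
orientation: [1.255, 1.179, -1.265]
force: [0.0, -0.1, -2.1]
opening: 0.0237
```

>>> {"method": "apply_moves", "body": {
  "series": [
    {"jaw": 1,"linear": [0,0.01,0],"roll": 0},
    {"jaw": 1,"linear": [-0.08,0.02,0],"roll": 0},
    {"jaw": 1,"linear": [-0.12,0.02,0],"roll": -0.3},
    {"jaw": 1,"linear": [-0.12,0.02,0],"roll": -0.6},
    {"jaw": 1,"linear": [-0.12,0.02,0],"roll": -0.9},
    {"jaw": 1,"linear": [-0.12,0.02,0],"roll": -1},
    {"jaw": 1,"linear": [-0.12,0.02,0],"roll": -1}
  ]
}}

```text
t: 18.2
tool_pos: [0.4954, -0.146, 0.2861]
orientation: [0.865, 1.396, -0.872]
force: [0.8, 0.6, -2.0]
opening: 0.0238
```

```bash
python3 -c "
from h import *
go(T(-70,-124,.275),ya)
a=shot('side','e_side.png')
p=a['pixels'];h=cv2.cvtColor(p,cv2.COLOR_BGR2HSV)
m=((h[...,0]>7)&(h[...,0]<22)&(h[...,1]>70)).astype(np.uint8)
for ct in cv2.findContours(m[150:260,255:360],0,2,offset=(255,150))[0]:
    if cv2.contourArea(ct)<20: continue
    r=cv2.minAreaRect(ct); q=onplane(a,cv2.boxPoints(r),.166)[:,:2]-O; uv=np.c_[q@ex,q@ey]*1e3; print(np.round(r[0]),uv.mean(0).round(),uv.round().tolist())
"
```

```text
t 18.2 pos [ 0.4954 -0.146   0.2861] yaw -63.94 q6 -0.838 open 0.023818150307268426 F [ 0.8  0.6 -2. ]
linear [ 0.0191 -0.1033  0.0247] dist 0.065 roll -1.992
[287. 223.] [-72. -64.] [[-88.0, -25.0], [-76.0, -19.0], [-57.0, -104.0], [-69.0, -109.0]]
[315. 165.] [ 45. 161.] [[-3.0, 137.0], [92.0, 194.0], [94.0, 185.0], [-2.0, 129.0]]
```

>>> {"method": "apply_moves", "body": {
  "series": [
    {"jaw": 1,"linear": [0,-0.05,0.012],"roll": -0.3},
    {"jaw": 1,"linear": [0,-0.1,0.024],"roll": -0.6},
    {"jaw": 1,"linear": [0,-0.103,0.0247],"roll": -0.9},
    {"jaw": 1,"linear": [0,-0.103,0.0247],"roll": -1},
    {"jaw": 1,"linear": [0,-0.103,0.0247],"roll": -1}
  ]
}}

```text
t: 18.88
tool_pos: [0.4464, -0.1865, 0.2865]
orientation: [0.464, 1.526, -0.469]
force: [0.4, 0.8, -3.4]
opening: 0.024
```

>>> {"method": "apply_moves", "body": {
  "series": [
    {"jaw": 1,"linear": [0,0,0],"roll": -0.3},
    {"jaw": 1,"linear": [0,0,0],"roll": -0.6},
    {"jaw": 1,"linear": [0,0,0],"roll": -0.9},
    {"jaw": 1,"linear": [0,0,0],"roll": -1},
    {"jaw": 1,"linear": [0,0,0],"roll": -1}
  ]
}}

```text
t: 19.5
tool_pos: [0.4465, -0.1864, 0.2864]
orientation: [0.056, 1.577, -0.059]
force: [-0.2, 0.5, -2.9]
opening: 0.0235
```

```bash
python3 -c "
from h import *
go(T(-71,-126,.214),ya);go(T(-71,180,.214),ya)
s=read_state();c=shot('wrist');print(proj(c,[T(-72,-64,.166),T(-71,-126,.130)],s))
cv2.imwrite('pics/f.png',c['pixels'])"
```

```text
t 19.5 pos [ 0.4465 -0.1864  0.2864] yaw -4.2 q6 -1.996 open 0.02354594582618975 F [-0.2  0.5 -2.9]
linear [ 0.1207 -0.0034 -0.0015] dist 0.072 roll -0.0
t 19.5 pos [ 0.4465 -0.1864  0.2864] yaw -4.2 q6 -1.996 open 0.02354594582618975 F [-0.2  0.5 -2.9]
linear [ 0.1198  0.5066 -0.0016] dist 0.312 roll -0.0
[[348.19336402 204.48523935]
 [275.71915139 196.95312638]]
```

View pics/f.png

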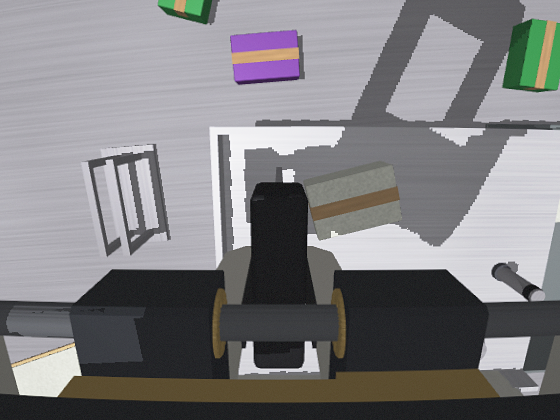

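>>> {"method": "apply_moves", "body": {
  "series": [
    {"jaw": 1,"linear": [0.08,-0.0034,-0.0015],"roll": 0},
    {"jaw": 1,"linear": [0.12,-0.0034,-0.0015],"roll": 0},
    {"jaw": 1,"linear": [0.12,0.005,-0.0015],"roll": 0},
    {"jaw": 1,"linear": [0.12,0.03,-0.0015],"roll": 0},
    {"jaw": 1,"linear": [0.12,0.06,-0.0015],"roll": 0},
    {"jaw": 1,"linear": [0.12,0.09,-0.0015],"roll": 0},
    {"jaw": 1,"linear": [0.12,0.12,-0.0015],"roll": 0},
    {"jaw": 1,"linear": [0.12,0.15,-0.0015],"roll": 0},
    {"jaw": 1,"linear": [0.12,0.18,-0.0015],"roll": 0},
    {"jaw": 1,"linear": [0.12,0.21,-0.0015],"roll": 0},
    {"jaw": 1,"linear": [0.12,0.24,-0.0015],"roll": 0},
    {"jaw": 1,"linear": [0.12,0.27,-0.0015],"roll": 0},
    {"jaw": 1,"linear": [0.12,0.3,-0.0015],"roll": 0},
    {"jaw": 1,"linear": [0.12,0.33,-0.0015],"roll": 0},
    {"jaw": 1,"linear": [0.12,0.36,-0.0015],"roll": 0},
    {"jaw": 1,"linear": [0.12,0.39,-0.0015],"roll": 0},
    {"jaw": 1,"linear": [0.12,0.42,-0.0015],"roll": 0},
    {"jaw": 1,"linear": [0.12,0.45,-0.0015],"roll": 0},
    {"jaw": 1,"linear": [0.12,0.48,-0.0015],"roll": 0},
    {"jaw": 1,"linear": [0.12,0.508,-0.0015],"roll": 0}
  ]
}}

```text
t: 22.05
tool_pos: [0.4674, 0.119, 0.2139]
orientation: [0.057, 1.577, -0.059]
force: [0.3, -0.0, -2.3]
opening: 0.0238
```

```bash
python3 -c "
from h import *
go([.46,.15,.33],ya)
a=shot('side');c=shot('scene')
i=np.vstack([np.hstack([cv2.resize(c['pixels'][190:330,270:400],(371,400)),cv2.resize(a['pixels'][80:220,220:370],(429,400))]),cv2.resize(c['pixels'][160:320,150:500],(800,200))])
cv2.imwrite('pics/g.png',i[:600])"
```

```text
t 22.05 pos [0.4674 0.119  0.2139] yaw -4.2 q6 -1.354 open 0.02380001499244383 F [ 0.3 -0.  -2.3]
linear [-0.1935  0.0503 -0.0174] dist 0.12 roll -0.001
```

View pics/g.png

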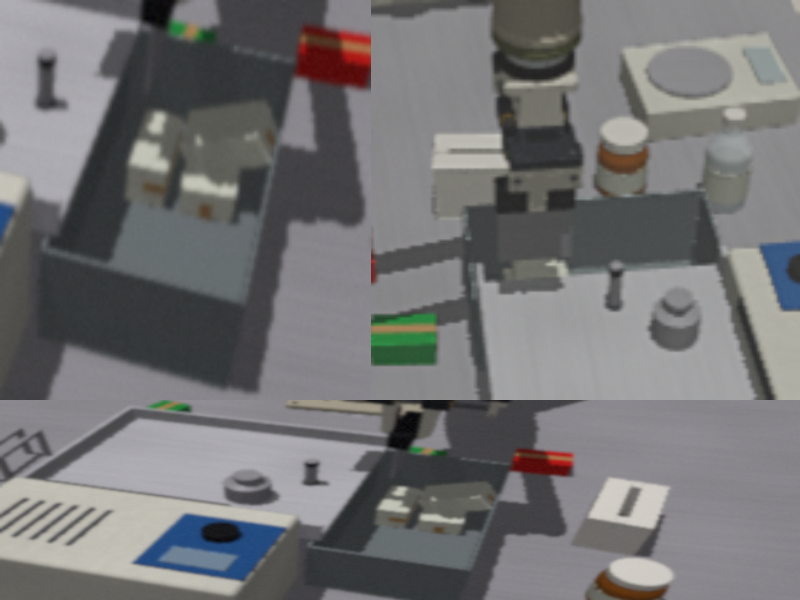

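Run:
```python
from h import *
import pickle; a,b=pickle.load(open('c0.pkl','rb'))
np.set_printoptions(precision=4,suppress=True)
for n,c,(x0,y0,x1,y1) in(('scene',a,(400,222,445,285)),('side',b,(236,122,284,158))):
    g=cv2.cvtColor(c['pixels'],cv2.COLOR_BGR2GRAY); roi=g[y0:y1,x0:x1]
    print(n); print(roi[::2,::2])
```

```text
scene
[[128 134 134 133 135 136 136 136 175 167 162 147 141 137 138 136 136 134
  135 134 135 135 132]
 [136 136 136 135 136 136 133 142 195 202 201 194 176 164 152 143 137 137
  137 135 135 132 133]
 [136 135 136 134 132 135 134 154 203 203 202 203 202 195 198 187 167 158
  146 139 136 135 134]
 [134 135 136 136 135 135 136 172 203 202 203 202 200 179 196 200 202 198
  198 176 162 147 135]
 [136 135 138 138 136 135 133 189 203 202 203 203 195 130 134 176 203 202
  202 201 198 181 137]
 [134 135 135 137 136 135 142 199 204 202 202 203 187 107 104 161 204 201
  201 203 202 160 135]
 [137 135 137 136 136 133 161 203 202 202 203 202 166 105 106 188 203 203
  202 202 203 151 133]
 [136 134 137 138 137 130 189 203 203 203 202 201 135 105 116 193 204 203
  202 202 196 144 134]
 [138 137 136 139 136 132 192 202 203 202 203 195 119 104 133 201 201 202
  201 202 193 135 136]
 [135 136 136 136 134 146 200 203 202 200 202 187 100 102 151 203 202 203
  203 203 186 136 135]
 [137 135 135 134 131 177 202 202 201 202 203 164  98 103 188 201 202 202
  202 200 158 136 137]
 [137 135 138 137 127 191 2
[... 3134 characters left out ...]
33 136 123 121 122 123 122 122 122 123 123 123 122 122 122 121 120
  122 122 123 126 134 132]
 [136 134 136 117 123 122 122 123 121 124 121 123 123 124 122 123 123 122
  123 123 122 124 133 133]
 [136 135 133 121 124 123 122 123 122 123 122 121 122 121 122 122 123 123
  122 123 122 125 136 132]
 [136 136 136 109 123 123 122 122 121 122 124 122 122 125 124 123 127 122
  112 110 115 124 132 139]
 [137 136 135 109 123 123 122 122 111 139 111 101  82  75  73  78  81  76
   75  67  74  74  74  72]
 [137 136 135 100 122 121 122 121  97  72  74  76  75  76  76  76  76  76
   77  77  76  76  77  76]
 [137 138 136 121 146 147 148 148 116  77  76  79  76  77  78  77  76  76
   76  76  75  75  76  76]]
```

>>> {"method": "apply_moves", "body": {
  "series": [
    {"jaw": 1,"linear": [-0.08,0,0],"roll": 0},
    {"jaw": 1,"linear": [-0.15,0,0],"roll": 0},
    {"jaw": 1,"linear": [-0.22,0.03,0],"roll": 0},
    {"jaw": 1,"linear": [-0.22,0.12,0],"roll": 0},
    {"jaw": 1,"linear": [-0.22,0.2,0],"roll": 0},
    {"jaw": 1,"linear": [-0.22,0.24,0],"roll": 0},
    {"jaw": 1,"linear": [-0.22,0.24,0],"roll": 0},
    {"jaw": 1,"linear": [-0.22,0.24,0],"roll": 0}
  ]
}}

```text
t: 23.15
tool_pos: [0.4787, 0.2624, 0.3455]
orientation: [0.055, 1.577, -0.058]
force: [0.8, 0.0, -4.0]
opening: 0.0238
```

```bash
cat > blk.py <<'E'
from h import *
np.set_printoptions(precision=4,suppress=True)
def meas(c,s=None,guess=(.46,.38)):
    g=cv2.cvtColor(c['pixels'],cv2.COLOR_BGR2GRAY)
    x,y=proj(c,[[*guess,.085]],s)[0]; w=70
    x0,y0=int(max(0,x-w)),int(max(0,y-w)); roi=g[y0:int(y+w),x0:int(x+w)]
    for th in (160,):
        m=(roi>th).astype(np.uint8)
        cs,hi=cv2.findContours(m,cv2.RETR_CCOMP,2)
        for i,ct in enumerate(cs):
            A=cv2.contourArea(ct)
            if A<60: continue
            r=cv2.minAreaRect(ct+np.array([[[x0,y0]]])); q=onplane(c,cv2.boxPoints(r),.085,s)[:,:2]
            e=[q[1]-q[0],q[2]-q[1]]; L=[np.linalg.norm(k) for k in e]; k=e[int(np.argmax(L))]
            print('hole' if hi[0][i][3]>=0 else 'outer',np.round(r[0]),'area',A,'c',q.mean(0),'L',np.array(L),'ang',((np.degrees(np.arctan2(k[1],k[0]))+90)%180-90).round(2))
E
python3 - <<'E'
from blk import *
import pickle; a,b=pickle.load(open('c0.pkl','rb'))
meas(a);meas(b)
s=read_state();c=shot('wrist','h.png');print(proj(c,[[.46,.38,.085]],s));meas(c,s)
E
```

```text
outer [430. 297.] area 444.5 c [0.6295 0.3866] L [0.0605 0.0617] ang 40.83
outer [425. 242.] area 942.5 c [0.4531 0.3833] L [0.1355 0.0748] ang -10.83
hole [425. 241.] area 156.0 c [0.4532 0.3826] L [0.1008 0.018 ] ang -11.15
outer [286. 193.] area 89.0 c [0.487  0.0633] L [0.0821 0.0204] ang 8.99
outer [282. 186.] area 74.5 c [0.4803 0.0966] L [0.0808 0.0188] ang 9.31
outer [259. 132.] area 385.5 c [0.4507 0.3852] L [0.1321 0.0647] ang -10.19
hole [259. 132.] area 80.5 c [0.4506 0.3848] L [0.0176 0.1018] ang -10.21
outer [308. 126.] area 101.5 c [0.637  0.3938] L [0.056  0.0549] ang -10.37
outer [319. 107.] area 146.0 c [0.7056 0.5033] L [0.073  0.1648] ang 83.72
[[372.7514 159.3786]]
outer [372. 195.] area 5077.5 c [0.5056 0.379 ] L [0.1729 0.0861] ang 86.17
outer [312. 157.] area 147.0 c [0.4527 0.3053] L [0.026  0.0112] ang -7.49
outer [305. 119.] area 395.5 c [0.4061 0.2996] L [0.0207 0.0503] ang 25.34
outer [430. 116.] area 537.5 c [0.4128 0.4504] L [0.0267 0.0637] ang 1.53
outer [369. 101.] area 1732.0 c [0.3913 0.3766] L [0.0709 0.0616] ang -71.04
```

Run:
```python
from blk import *
g=cv2.cvtColor(cv2.imread('pics/h.png'),6)
np.set_printoptions(linewidth=250)
print(g[85:240:5,320:440:4])
```

```text
[[ 99  99 156 183 183 184 184 186 185 184 184 184 184 187 186 184 187  97 100 101 102  99  97  99 156 182 182 182 181 184]
 [101 100  99 188 186 187 187 185 187 183 184 182 182 181 181 180 182 149  99  98  96  98  99  95  97 182 180 180 179 178]
 [ 98 101 100  95 181 180 180 179 181 182 181 182 182 183 184 182 182 183  96 101  98  99  98  99  97 106 181 179 181 181]
 [100 102 100  99 139 180 183 133 136 236 243 243 243 245 245 196 234 217 167  98  99 102  99 101  98 100 163 185 185 185]
 [101 100 101  98  99 189 130 136 135 247 243 243 243 242 243 244 242 242 243 242 243 161 144 148  99  98  98 184 183 184]
 [ 98  98  99 101  98  95 134 133 136 244 243 243 243 243 243 243 242 241 243 243 242 194 142 130 102  98 101 156 182 183]
 [100 101  98  99 101  98 135 139 129 244 243 243 243 242 245 248 244 236 242 243 225 138 142 104 101 102  99  98 188 186]
 [102  99  98 101 101 102 114 136 173 243 243 243 243 243 227 135 136 249 158 143 145 145 144 101 102 100 102 100 145 189]
 [ 97 100 102 100 102 103 108 139 224 243 243 243 242 242 134 104 108 144 144 143 145 143 142 101 102 101 102 102 10
[... 2013 characters left out ...]
183 182 186 186 186 186 188 184 182 180 183 183 186 184 186 186 183 187 186 187 187]
 [177 178 178 178 177 180 181 182 184 186 187 187 185 185 186 188 190 190 190 186 186 186 186 186 188 187 188 189 186 183]
 [181 178 178 179 180 183 179 178 177 177 176 180 180 180 180 181 183 184 187 186 183 180 182 183 186 185 184 183 184 185]
 [181 182 181 179 176 177 176 179 185 186 190 187 187 187 186 185 184 184 183 182 182 184 188 185 184 181 181 180 180 182]
 [177 176 179 184 187 187 184 183 183 185 184 182 181 184 181 185 186 189 188 186 185 186 184 187 185 187 187 185 187 185]
 [183 183 184 184 186 187 186 184 182 184 184 185 185 184 183 184 187 189 190 187 182 182 181 183 183 184 186 188 188 185]]
```

```bash
cat >> blk.py <<'E'
def slot(g,c,s,seed,th=126):
    m=(cv2.medianBlur(g,3)<th).astype(np.uint8); l=cv2.connectedComponents(m,connectivity=4)[1]
    k=(l==l[seed[1],seed[0]]).astype(np.uint8); ct=max(cv2.findContours(k,0,2)[0],key=cv2.contourArea)
    r=cv2.minAreaRect(ct); q=onplane(c,cv2.boxPoints(r),.085,s)[:,:2]; e=[q[1]-q[0],q[2]-q[1]]; L=[np.linalg.norm(x) for x in e]; x=e[int(np.argmax(L))]
    print('slot px',np.round(r[0],1),r[1],'c',q.mean(0),'L',np.array(L),'ang',((np.degrees(np.arctan2(x[1],x[0]))+90)%180-90).round(2)); return q.mean(0)
E
python3 - <<'E'
from blk import *
s=read_state();c=shot('wrist'); slot(cv2.cvtColor(c['pixels'],6),c,s,(372,160))
go([.452,.3838,.30],np.radians(-10.5))
E
```

```text
slot px [375.2 156.5] (10.193696022033691, 69.38408660888672) c [0.4578 0.3828] L [0.084  0.0125] ang -10.57
t 23.25 pos [0.4789 0.2621 0.3457] yaw -4.19 q6 -1.092 open 0.02356125134250301 F [ 0.2 -0.2 -2.8]
linear [ 0.0763  0.1991 -0.059 ] dist 0.133 roll 0.21
```

>>> {"method": "apply_moves", "body": {
  "series": [
    {"jaw": 1,"linear": [0.03,0.033,0.015],"roll": 0.1},
    {"jaw": 1,"linear": [0.06,0.066,0.03],"roll": 0.21},
    {"jaw": 1,"linear": [0.06,0.066,0.03],"roll": 0.21},
    {"jaw": 1,"linear": [0.06,0.066,0.03],"roll": 0.21}
  ]
}}

```text
t: 23.75
tool_pos: [0.4996, 0.2994, 0.3102]
orientation: [0.142, 1.572, -0.145]
force: [1.1, -0.2, -2.3]
opening: 0.0237
```

Run:
```python
from blk import *
s=read_state();c=shot('wrist','i.png');g=cv2.cvtColor(c['pixels'],6)
u=np.array([np.cos(np.radians(-10.6)),np.sin(np.radians(-10.6))]);n=np.array([-u[1],u[0]]);C=np.array([.4525,.3836])
np.set_printoptions(linewidth=250)
# gray profiles over block top (rectified): rows along slot (mm), cols across
ls=np.arange(-66,67,4);ws=np.arange(-16,17,2)
P=np.array([[*(C+u*l*1e-3+n*w*1e-3),.085] for l in ls for w in ws]);px=proj(c,P,s).astype(np.float32)
v=cv2.remap(g,px[:,0].reshape(len(ls),-1).copy(),px[:,1].reshape(len(ls),-1).copy(),1);print(ws)
for l,r in zip(ls,v): print(l,r)
go([*C,.30],np.radians(-10.6))
```

```text
[-16 -14 -12 -10  -8  -6  -4  -2   0   2   4   6   8  10  12  14  16]
-66 [184 186 184 183 183 184 183 185 185 184 183 185 184 186 185 183 185]
-62 [239 240 240 239 238 238 246 245 246 246 246 244 246 249 251 250 250]
-58 [245 245 244 244 245 236 245 244 244 244 244 242 245 244 244 244 244]
-54 [245 245 245 244 245 230 245 244 244 244 244 243 244 244 244 244 244]
-50 [245 245 245 244 245 235 244 244 244 244 244 243 244 244 244 244 244]
-46 [245 245 245 245 245 238 245 246 246 246 246 242 245 244 244 244 244]
-42 [245 245 245 245 245 227 108 117 117 123 133 170 246 244 244 245 244]
-38 [245 245 245 244 246 194 126 140 135 140 140 175 247 244 244 244 244]
-34 [245 245 245 244 247 198 111 139 137 139 138 169 247 244 244 244 244]
-30 [245 244 244 244 246 210 119 140 138 139 137 149 247 244 244 244 244]
-26 [245 245 245 245 246 220 119 139 138 139 138 171 246 244 244 244 244]
-22 [245 244 245 244 245 235 123 139 136 138 138 203 246 244 244 244 244]
-18 [248 245 245 244 246 184 130 137 139 139 138 186 246 244 244 244 244]
-14 [145 216 246 244 246 183 111 140 139 137 138 178 247 245 244 244
[... 919 characters left out ...]
0 110 110 122 149 147 148 147 148]
42 [149 149 149 148 150 133 118 112 111 111 111 118 148 148 147 147 146]
46 [148 148 147 147 148 127 119 118 119 117 110 119 149 147 147 147 147]
50 [148 146 148 146 148 141 149 148 147 148 148 141 148 147 148 147 148]
54 [147 147 148 146 148 135 147 149 147 146 146 142 148 148 147 147 147]
58 [148 147 147 147 147 139 147 147 146 148 147 145 147 146 146 146 147]
62 [147 148 146 147 147 130 148 147 147 147 146 146 147 146 147 146 147]
66 [128 142 145 145 144 144 145 145 144 145 144 149 144 146 149 147 149]
t 23.8 pos [0.4997 0.2995 0.3107] yaw -10.49 q6 -0.937 open 0.023507519433827923 F [ 0.4 -0.2 -2.3]
linear [ 0.0181  0.1235 -0.1028] dist 0.097 roll 0.004
```

```bash
python3 -c "
from h import *
go([.4548,.3832,.20],np.radians(-10.6))"
```

```text
t 23.8 pos [0.4997 0.2995 0.3107] yaw -10.49 q6 -0.937 open 0.023507519433827923 F [ 0.4 -0.2 -2.3]
linear [ 0.1848  0.1239 -0.0981] dist 0.146 roll 0.004
```

>>> {"method": "apply_moves", "body": {
  "series": [
    {"jaw": 1,"linear": [0.02,0.06,-0.05],"roll": 0},
    {"jaw": 1,"linear": [0.06,0.124,-0.098],"roll": 0},
    {"jaw": 1,"linear": [0.12,0.124,-0.098],"roll": 0},
    {"jaw": 1,"linear": [0.16,0.124,-0.098],"roll": 0},
    {"jaw": 1,"linear": [0.18,0.124,-0.098],"roll": 0},
    {"jaw": 1,"linear": [0.18,0.124,-0.098],"roll": 0}
  ]
}}

```text
t: 24.55
tool_pos: [0.4549, 0.3827, 0.2031]
orientation: [0.143, 1.572, -0.145]
force: [-0.9, 0.4, -1.9]
opening: 0.0237
```

```bash
python3 -c "
from h import *
go([.4548,.3832,.15],np.radians(-10.6));go([.4548,.3832,.091],np.radians(-10.6))
s=read_state();print(cv2.Rodrigues(s['orientation'])[0][:,0])
a=shot('side');c=shot('scene');w=shot('wrist')
E=[.4548,.3832,.12]
def cr(c,r=35,k=8):
    x,y=proj(c,[E])[0].astype(int);return cv2.resize(c['pixels'][y-r:y+r,x-r:x+r],(400,400),interpolation=2)
cv2.imwrite('pics/j.png',np.hstack([cr(c),cr(a)]))"
```

```text
t 24.55 pos [0.4549 0.3827 0.2031] yaw -10.52 q6 -0.776 open 0.02365744245855136 F [-0.9  0.4 -1.9]
linear [0.0884 0.0009 0.0001] dist 0.053 roll 0.003
t 24.55 pos [0.4549 0.3827 0.2031] yaw -10.52 q6 -0.776 open 0.02365744245855136 F [-0.9  0.4 -1.9]
linear [0.1868 0.0011 0.0007] dist 0.112 roll 0.003
[-5.78051729e-03 -9.46768911e-04 -9.99982844e-01]
```

View pics/j.png

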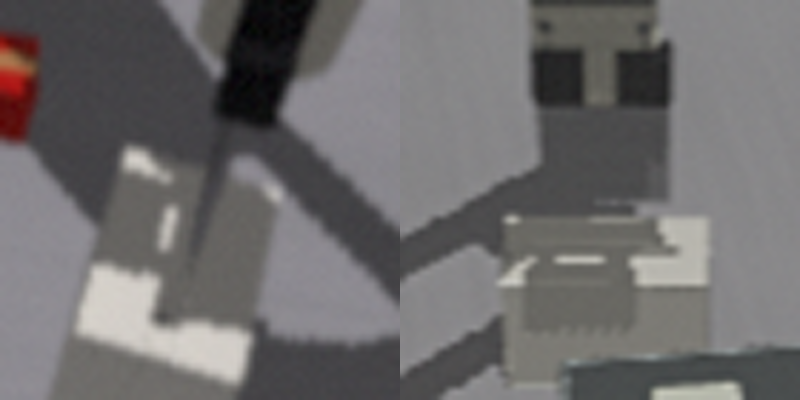

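>>> {"method": "apply_moves", "body": {
  "series": [
    {"jaw": 1,"linear": [0.03,0.001,0],"roll": 0},
    {"jaw": 1,"linear": [0.05,0.001,0],"roll": 0},
    {"jaw": 1,"linear": [0.065,0.001,0],"roll": 0},
    {"jaw": 1,"linear": [0.08,0.001,0],"roll": 0},
    {"jaw": 1,"linear": [0.09,0.001,0],"roll": 0}
  ]
}}

```text
t: 25.32
tool_pos: [0.4555, 0.384, 0.15]
orientation: [0.144, 1.57, -0.144]
force: [0.3, 0.0, -2.6]
opening: 0.0238
```

>>> {"method": "apply_moves", "body": {
  "series": [
    {"jaw": 1,"linear": [0.02,0,0],"roll": 0},
    {"jaw": 1,"linear": [0.04,0,0],"roll": 0},
    {"jaw": 1,"linear": [0.06,0,0],"roll": 0},
    {"jaw": 1,"linear": [0.08,0,0],"roll": 0},
    {"jaw": 1,"linear": [0.09,0,0],"roll": 0},
    {"jaw": 1,"linear": [0.096,0,0],"roll": 0},
    {"jaw": 1,"linear": [0.098,0,0],"roll": 0},
    {"jaw": 1,"linear": [0.098,0,0],"roll": 0}
  ]
}}

```text
t: 26.32
tool_pos: [0.4555, 0.3842, 0.0915]
orientation: [0.145, 1.569, -0.144]
force: [0.2, -0.1, -3.0]
opening: 0.0236
```

>>> {"method": "apply_moves", "body": {
  "series": [
    {"jaw": 0.2,"linear": [0.001,0,0],"roll": 0},
    {"jaw": -0.2,"linear": [0.001,0,0],"roll": 0},
    {"jaw": -1,"linear": [0.001,0,0],"roll": 0},
    {"jaw": -1,"linear": [0.001,0,0],"roll": 0},
    {"jaw": -1,"linear": [0.001,0,0],"roll": 0},
    {"jaw": -1,"linear": [0.001,0,0],"roll": 0},
    {"jaw": -1,"linear": [0.001,0,0],"roll": 0},
    {"jaw": -1,"linear": [0.001,0,0],"roll": 0}
  ]
}}

```text
t: 27.32
tool_pos: [0.4555, 0.3842, 0.0909]
orientation: [0.145, 1.57, -0.144]
force: [-0.7, -0.4, 0.1]
opening: 0.0922
```

>>> {"method": "apply_moves", "body": {
  "series": [
    {"jaw": -1,"linear": [-0.03,0,0],"roll": 0},
    {"jaw": -1,"linear": [-0.08,0,0],"roll": 0},
    {"jaw": -1,"linear": [-0.15,0,0],"roll": 0},
    {"jaw": -1,"linear": [-0.22,0,0],"roll": 0},
    {"jaw": -1,"linear": [-0.28,-0.05,0.03],"roll": 0},
    {"jaw": -1,"linear": [-0.28,-0.05,0.05],"roll": 0},
    {"jaw": -1,"linear": [-0.28,-0.05,0.05],"roll": 0},
    {"jaw": -1,"linear": [-0.28,-0.05,0.05],"roll": 0}
  ]
}}

```text
t: 28.32
tool_pos: [0.4791, 0.3492, 0.2572]
orientation: [0.143, 1.572, -0.145]
force: [-0.2, 0.1, 0.1]
opening: 0.0927
```

Run:
```python
from blk import *
s=read_state();print(s['t'],s['tool_pos'],s['opening'],s['force']);c=shot('wrist','k.png');p=c['pixels']
x,y=proj(c,[[.4548,.3832,.119]],s)[0].astype(int);print(x,y)
m=(p.max(2)<60).astype(np.uint8);k=np.zeros_like(m);k[max(0,y-85):y+85,x-50:x+50]=m[max(0,y-85):y+85,x-50:x+50]
k[245:]=0
k=cv2.morphologyEx(k,cv2.MORPH_OPEN,np.ones((7,7),np.uint8))
for ct in cv2.findContours(k,0,2)[0]:
    r=cv2.minAreaRect(ct)
    q=onplane(c,cv2.boxPoints(r),.119,s);print(np.round(r[0]),r[1],q.mean(0),np.linalg.norm(np.diff(q,axis=0),axis=1),[np.degrees(np.arctan2(*(d[1::-1]))).round(1) for d in np.diff(q,axis=0)])
# fixed cameras: weight knob / cartons in tote / tote rim differences vs start
import pickle;a0,b0=pickle.load(open('c0.pkl','rb'));a=shot('scene','k_scene.png');b=shot('side','k_side.png')
for n,i,j,roi in(('weight',a0,a,(245,210,275,245)),('weight',b0,b,(317,176,338,203)),('jar',a0,a,(408,286,446,330)),('bowl',a0,a,(104,233,140,266)),('tote near-right corner',a0,a,(286,270,345,318))):
    x0,y0,x1,y1=roi;A,B=[cv2.cvtColor(z['pixels'],6)[y0:y1,x0:x1].astype(np.float32) for z in(i,j)]
    print(n,cv2.phaseCorrelate(A,B,cv2.createHanningWindow(A.shape[::-1],cv2.CV_32F)),np.abs(A-B).mean())
h=cv2.cvtColor(a['pixels'],6)[190:330,270:390];print('white px on tray+tote')
m=(cv2.cvtColor(a['pixels'],6)>165).astype(np.uint8);st=cv2.connectedComponentsWithStats(m)
for q in st[2]:
    if 40<q[4]<1500 and 150<q[0]<380 and 160<q[1]<300: print(q)
```

```text
28.325 [0.4791 0.3492 0.2572] 0.09274175575345149 [-0.1923  0.0807  0.0661]
310 169
[312. 168.] (93.0, 29.0) [0.4557 0.3846 0.119 ] [0.0248 0.0822 0.0264] [np.float64(79.7), np.float64(-8.6), np.float64(-100.5)]
weight ((-0.09081522989381341, -0.10623802535967641), 0.9502970112694634) 6.2419047
weight ((-0.10383549775554357, 0.5237238316023962), 0.9987937936812271) 0.8059965
jar ((0.01484844049667089, 0.660308322984605), 0.8699566136466133) 4.271531
bowl ((-0.06291907248118278, -0.1189821995792606), 0.9312292094583865) 3.7146466
tote near-right corner ((-0.03478486886219656, 0.07505366456802776), 1.0494699709945254) 2.5519068
white px on tray+tote
[334 226  28  15 293]
[316 229  18  21 240]
[334 251  19   8  86]
```

```bash
python3 -c "
from plant import *
print(close_job())"
```

```text
the job is handed in; nothing more can be done
None
```

The three cartons are in the tote and the scraper is home in the white block's slot. I handed the job in at about 28.5 s of the allowed 69 s. No verdict was reported.

**What I did:**
- Took the scraper from its stand and swept the three cartons over the lip on the left side of the sensor post. Two went straight out; the third I first pushed sideways, clear of the check weight.
- Lowered the blade into the slot with no contact force, let go and backed the arm away.

**Last checks:**
- **Cartons:** after the last sweep the picture showed all three in the tote, two on its floor and one lying on top of them, below the rim. At the end no white carton patch was left on the tray. I did not measure the cartons' exact positions.
- **Scraper:** at the handle-top height of 119 mm expected when home, the handle measured 82 x 25 mm (true 84 x 24), centred at (0.456, 0.385). That is about 2 mm from the measured slot centre, and 1–2° off in yaw.
- **Check weight, jar, bowl and tote:** against the first pictures each had moved less than 1 pixel, which is within noise.
- **Arm:** open and clear of everything, with about 0 N on the tool.

**Disagreement:** the views put the slot's centre up to 7 mm apart lengthwise. One wrist view had part of the slot in shadow, so I used the close wrist profile, which showed both ends of the slot.

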